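# Bolt and lock the medicine box

### The job

Lock the grey medicine box: first slide the barrel bolt on its lid all the way home into its keeper, then take the key out of the wooden block, push it fully into the keyhole past the sticky pins until its collar is down on the keyhole plate, and turn it a quarter turn clockwise (seen from above). The lock is sprung and turns back when let go, so finish while still gripping the key and holding it turned; leave the salt cellar, the mug and the garlic where they stand.

Things in the scene. Friction and masses are not known exactly. Their poses are not given: they have to be found in the camera images.
- lockbox: Grey steel medicine box, 160 (x) x 240 (y) x 80 (z) mm, fixed; its lid stays shut. Origin at the centre of its underside; at yaw 0, x points away from the robot and y to the left. The left (+y) part of the top is the lid with the barrel bolt; the right strip carries the bolt's keeper and, nearer the robot, the 46 x 46 x 6 mm keyhole plate.
- bolt (a joint): Barrel bolt: 0 = fully drawn, 0.050 m = fully home in the keeper. It slides along the box's -y direction (to the right), starts somewhere between 0 and 0.015, needs about 3 N and stays where it is left.
- bolt_knob (a point): Top centre of the bolt's knob, an upright round steel post 12 mm across whose top is about 50 mm above the box's top (z 0.130); moves with the bolt. Guides and keeper are staples 16 mm high above the box's top: grip or push the upper 30 mm of the knob. With the bolt home the knob's axis is 10 mm from the middle staple.
- keyhole (a point): Centre of the keyhole at the plate's upper face (z 0.086); axes as the box's. An upright slot 21 mm long (box x) and 8 mm wide (box y). With the key's collar down on the plate its tip is 28 mm under this point; the bit can turn only with the tip over 22 mm under it. From 13 mm down two sprung sticky pins resist: push with up to about 15 N; if it sticks, wiggle 3 degrees and 1 mm either way.
- barrel (a joint): The lock's barrel under the plate, turned by the key's bit: 0 = at rest, slot in line with the keyhole; grows clockwise seen from above; stop at 1.571 rad (a quarter turn). A spring returns it, with about 0.02 N m at rest and 0.08 N m at a quarter turn. The key has about 0.09 rad of play in it.
- key: Steel key, 78 mm long, 60 g, upright with its handle up in the wooden block. Origin at the centre of its lower tip, z up along its shank. From the tip up: bit 18 (x) x 5 (y) mm, 0 to 16 mm, lower edges rounded; shank 7 mm across; round collar 16 mm across, 28 to 36 mm; handle 40 to 78 mm. A half turn about z makes no difference.
- key_stand: Dark wooden key block, 56 x 56 x 36 mm, fixed, on the left or on the right of the box; origin at the centre of its underside. Its slot lies along its x and holds the key.
- salt_cellar: Round wooden salt cellar, 70 mm across and 68 mm high, a bystander on the other side of the box from the key block; origin at the centre of its underside.
- mug: White mug, 82 x 112 x 94 mm, a bystander at the back right; origin at the centre of its underside.
- garlic: Garlic bulb, 56 mm, a bystander at the back left; origin at the centre of its underside.
- key_handle (a point): Centre of the key's flat handle, 59 mm above its tip: 30 mm wide (key x), 9 mm thick (key y), 38 mm high; to be gripped across its thickness. The key lifts straight up out of the block, in which its lower 28 mm stand.
Things that resemble listed ones, but are neither listed nor needed, are in the scene too. Several things have the shape of the key; the one meant has the colours described above.

How it is judged (in metres and radians):
On the way, in this order (a step that is already met when the one before it is completed fails the run):
1. the bolt is home in its keeper (value of joint bolt above 0.044 m), for 0.2 s.
2. the key is fully in the keyhole, not yet turned (z of key in the frame of keyhole below -0.0235 m and horizontal distance between key and keyhole below 0.005 m and value of joint barrel below 0.4 rad), for 0.1 s.
3. the key has turned the lock a quarter turn (value of joint barrel above 1.2 rad), for 0.2 s.
At the end, for the whole second after the job is handed in: Bolt within 6 mm of its stop; key upright (within 10 degrees) in the keyhole, its tip at least 22.5 mm under the plate's face; lock turned at least 1.2 rad (about 70 degrees); fingers still gripping the key (over 1 N), all through the last second (value of joint bolt above 0.044 m and value of joint barrel above 1.2 rad and z of key in the frame of keyhole below -0.0225 m and horizontal distance between key and keyhole below 0.005 m and angle between key's own z axis and vertical below 0.17 rad and contact force between the fingers and key above 1 N); the arm keeps its last pose, push and grip.
It fails at once if the salt cellar, the mug or the garlic is moved more than 30 mm (distance of any of salt_cellar, mug, garlic from where it was at the start of the episode above 0.03 m).
It also fails if it takes over 69 s, if anything falls off the work surface, if the arm or the gripper's body presses on something with over 40 N, if the wrist force passes 120 N, or if a joint passes its speed limit or range.

### The arm

A 7-joint arm with a two-finger parallel gripper is mounted at the origin on a cart in front of the work surface, level with it; the furniture and walls round the work are solid. World frame = base frame: x ahead of the robot, y to its left, z up, the work surface at z = 0. Lengths are in mm, angles in rad, forces in N, time in s.
With the tool pointing down it reaches from about 400 to 900 mm from the base axis. Payload 5.6 kg.
Tool frame: the origin (TCP) lies midway between the tips of the shut fingers; the grasp point (between the pads) lies 19 mm behind it; z points along the fingers, y is the line along which they close (so a half turn about z gives the same grasp; the last joint's range is limited). The gripper opens to 92 mm and grips with 3 to 60 N. Pads are 20 mm wide; open, the fingers measure 128 mm over their backs; the gripper's body (75 mm by 189 mm) begins 69 mm behind the grasp point.
Start: joints at [1.306, 0.468, -0.012, 1.603, 0.006, 1.071, -0.056], TCP at [142.948, -634.094, 214.592] pointing down, gripper open.
Joint ranges: [-2.53, 2.53], [-0.31, 2.02], [-1.57, 1.55], [0.28, 2.44], [-1.29, 4.43], [0.15, 1.84], [-2.92, 2.92]. Speed limits (rad/s): [2.57, 2.57, 3.14, 3.14, 3.14, 3.14, 3.14].

### API

Orientations are given as a rotation vector (axis times angle).
In Python, from cell import robot, grip, kin, viewer gives the robot as it stands. Calls block until the motion is done:
- robot.movep(position, orientation): joint-space move of the TCP to a pose.
- robot.servo_line(position, feed=150, rotation=None): straight line of the TCP; rotation=None keeps the orientation; feed is the mean speed in mm/s.
- robot.goto_joints(angles): joint-space move.
- grip(opening, newtons=None): opening from 0.0 (shut) to 1.0 (fully open); newtons is the grip in N (None keeps the last); returns when the fingers have stopped.
- robot.hold(seconds).
- kin.ik(position, orientation): joint angles nearest the present ones, or None.
- robot.observe(): the state.
- viewer.read_camera(name): name is "scene" or "top" or "wrist"; returns the picture (400x640x3 uint8, red, green, blue); there is no depth.
- viewer.camera_info(name): a dict with "camera_matrix" (3x3 intrinsics, pixels), "k1" (the pictures are not rectified: a ray, as slopes to the right and down, at radius r is drawn at 1 + k1 r^2 times it, then the intrinsics apply), "R" (3x3) and "t" (3): a world point X has camera coordinates R X + t. Camera axes: x right, y down, z forward; pixel columns grow to the right and rows downward; lengths in mm; the calibration is good to about 2 mm. A picture is of the moment at which its call begins: read the wrist's pose just before it. camera_info takes no time and is no camera call; for the wrist camera it gives the pose at the moment of the call.
A pose or a line that the arm cannot do raises robot.IKError and nothing moves.
- robot.job_done(): hands the job in; it is judged then, once.
Trained networks look in the newest picture that a camera, given by its name, has taken for a name from the list of things; names that differ only in an ending like _2 or _b are one class to them, and where a whole thing is asked for, a point or a joint stands for the part that bears it (a point fixed in the world has none). Each returns a list of dicts, best first, with "confidence" (0 to 1); they miss things now and then, are a little off and sometimes report something else, mostly with a low value. They report only what shows in the picture. A call takes as long as a camera call. They do not tell look-alikes from the thing itself.
- viewer.silhouettes(name, camera): "mask" (400x640 bool, what is visible of it).
- viewer.pinpoint(name, camera): "at" ([x, y, z] in mm, in the coordinates of the camera as it stood for that picture, good to about 4 mm: a listed point, or the origin of a listed thing).
The state is a dict: "t": time; "joints": joint angles; "joint_velocities": joint speeds; "joint_torque": joint torques, N m; "tcp_pos": TCP position; "tcp_rot": TCP orientation; "contact_force": force on the tool from outside, world axes, zero at the start; "wrist_torque": the same for the moment, N m; "grip_width": opening from 0.0 (shut) to 1.0 (fully open); "grip_force": force on a finger pad.
Only numpy, scipy, OpenCV 4.12 (cv2) and the standard library are available. Lean on these libraries where they do the work, as an engineer would, in place of code of your own. Each camera call takes 0.05 s, during which the arm holds its last target. There are 200 camera calls.

## Working session

There is one attempt and no reset: what is moved stays moved. The work goes in short steps, each a Python script; the robot and the scene stay as the last script left them, time stands still between calls to the robot, and variables do not carry over. Pictures are saved under pics/ and viewed, at most 10 in all, crops included, and the job is handed in when it is done.

```bash
ls; mkdir -p pics; cat > h.py <<'E'
import numpy as np, cv2
from cell import robot, grip, kin, viewer
from scipy.spatial.transform import Rotation as Rn
def cam2w(info,p): return np.array(info["R"]).T@(np.array(p)-np.array(info["t"]).ravel())
def look(name,things,png=None):
    info=viewer.camera_info(name); im=viewer.read_camera(name)
    if png: cv2.imwrite('pics/'+png,im[:,:,::-1])
    for th in things:
        for d in viewer.pinpoint(th,name): print(name,th,round(d["confidence"],2),np.round(cam2w(info,d["at"]),1), proj(info,cam2w(info,d["at"])))
    return im,info
def proj(info,X):
    c=np.array(info["R"])@np.array(X)+np.array(info["t"]).ravel(); s=c[:2]/c[2]; s=s*(1+info["k1"]*(s@s))
    K=np.array(info["camera_matrix"]); return np.round(K[:2,:2]@s+K[:2,2],0)
def ray(info,px):
    K=np.array(info["camera_matrix"]); s0=(np.array(px)-K[:2,2])/np.diag(K)[:2]; s=s0.copy()
    for _ in range(20): s=s0/(1+info["k1"]*(s@s))
    R=np.array(info["R"]); return -R.T@np.array(info["t"]).ravel(), R.T@np.array([s[0],s[1],1])
def atz(info,px,z):
    o,d=ray(info,px); return o+d*(z-o[2])/d[2]
def down(yaw): # tool z down, tool y along world angle yaw+90deg
    # columns: x=(cos,sin,0), y=(sin,-cos,0), z=(0,0,-1)
    c,s=np.cos(yaw),np.sin(yaw)
    return Rn.from_matrix(np.array([[c,s,0],[s,-c,0],[0,0,-1]])).as_rotvec()
E
python3 - <<'E'
from h import *
s=robot.observe(); print(s); print(Rn.from_rotvec(s["tcp_rot"]).as_matrix().round(3))
T=["lockbox","bolt_knob","keyhole","key","key_handle","key_stand","salt_cellar","mug","garlic"]
look("top",T,"top0.png"); look("scene",T,"scene0.png")
E
```

```text
pics
{'t': 0.0, 'joints': array([ 1.30599066,  0.46837716, -0.01157682,  1.60363176,  0.00603104,
        1.07138808, -0.05631932]), 'joint_velocities': array([-1.11268805e-04,  7.66056011e-04, -2.71016576e-04, -6.13827390e-05,
        9.31307720e-04,  7.72353340e-05,  4.38378886e-04]), 'joint_torque': array([-1.64018784e-03, -5.20573103e+01, -1.25776281e-02, -2.43747193e+01,
       -5.64751332e-02,  1.72335317e-02,  1.38439900e-04]), 'tcp_pos': array([ 142.7720033 , -633.52517592,  213.63698771]), 'tcp_rot': array([-3.12058437e+00, -3.47362884e-01,  5.60160310e-04]), 'contact_force': array([-0.52592679,  0.11449629, -0.67235228]), 'wrist_torque': array([ 0.08053469, -0.03077289,  0.04887221]), 'grip_force': 0.0, 'grip_width': 0.9972029611753904}
[[ 0.976  0.22  -0.001]
 [ 0.22  -0.976  0.002]
 [-0.    -0.002 -1.   ]]
top lockbox 0.86 [ 5.056e+02 -4.730e+01 -2.000e-01] [344. 213.]
top lockbox 0.74 [488.4 315.7   0.5] [209. 221.]
top bolt_knob 0.68 [555.  -11.1 131.2] [332. 188.]
top keyhole 0.64 [ 490.3 -127.    88. ] [379. 216.]
top keyhole 0.5 [551.7  -8.6 129.6] [331. 190.]
top ke
[... 777 characters left out ...]
53. 195.]
scene key 0.65 [484.7 232.6  -1.6] [283. 269.]
scene key 0.65 [422.4 245.6   1.4] [298. 279.]
scene key 0.54 [490.4 313.8   8.3] [260. 281.]
scene key_handle 0.72 [550.   -5.1 126.7] [316. 190.]
scene key_handle 0.7 [425.6 247.7  57.3] [296. 262.]
scene key_handle 0.53 [490.7 318.7  65.8] [257. 263.]
scene key_handle 0.46 [489.2 235.7  62.2] [280. 249.]
scene key_stand 0.62 [ 4.879e+02  3.184e+02 -4.000e-01] [260. 285.]
scene salt_cellar 0.71 [ 471.8 -289.6   -3.2] [378. 201.]
scene mug 0.66 [ 6.200e+02 -3.073e+02  1.000e-01] [347. 188.]
scene mug 0.34 [493.1 319.7  67.2] [256. 263.]
scene garlic 0.72 [602.5 298.7  -1. ] [234. 265.]
scene garlic 0.22 [492.2 316.4  67.1] [257. 262.]
```

```bash
python3 - <<'E'
import cv2
a=cv2.imread('pics/top0.png')[150:270,180:460]; b=cv2.imread('pics/scene0.png')[150:310,200:420]
a=cv2.resize(a,(800,343),interpolation=cv2.INTER_CUBIC); cv2.imwrite('pics/a.png',a)
cv2.imwrite('pics/b.png',cv2.resize(b,(800,582),interpolation=cv2.INTER_CUBIC))
E
```

```text
(no output)
```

View pics/a.png

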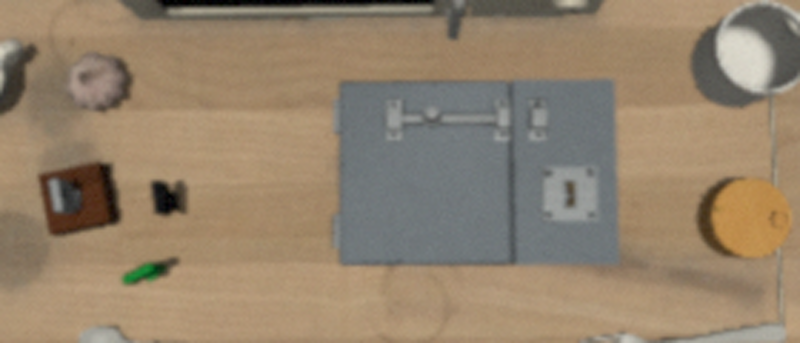

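View pics/b.png

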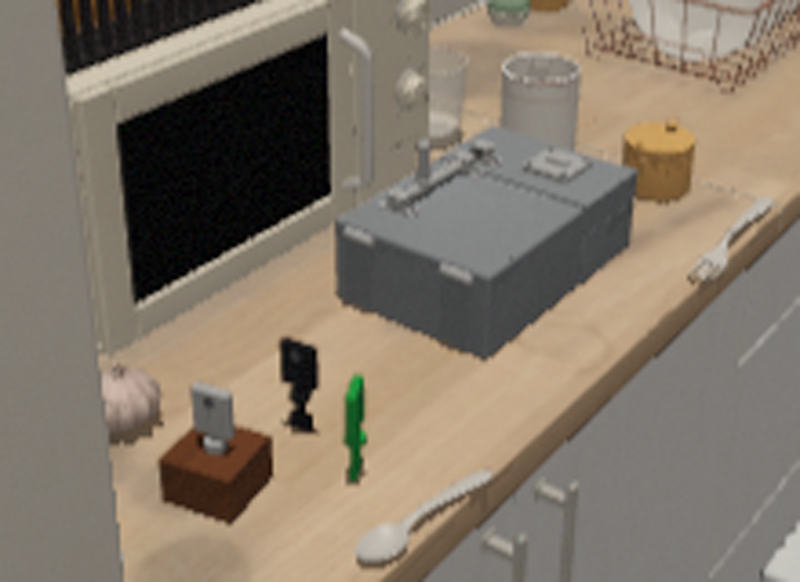

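The real key (grey) stands in the wooden block at crop a (65,195). The black and green look-alikes are free-standing. The box is nearly at yaw 0, and the knob is at (432,115) in the same crop. Next is a closer look from the wrist above the box.

```bash
python3 - <<'E'
from h import *
robot.movep([480,-70,320],down(0))
print(robot.observe()["t"],robot.observe()["joints"].round(2),viewer.camera_info("wrist")["R"].round(2),viewer.camera_info("wrist")["t"])
im,info=look("wrist",["bolt_knob","keyhole","lockbox"],"w1.png")
E
```

```text
3.3667 [ 0.6   0.13 -0.57  1.83  0.08  1.2  -1.56] [[-0.   -1.   -0.  ]
 [-0.96  0.    0.27]
 [-0.27  0.   -0.96]] [-69.61192927 404.90121524 621.13626437]
wrist bolt_knob 0.72 [558.1  -8.6 127.6] [265. 110.]
wrist bolt_knob 0.34 [600.1 300.3  -0.8] [79. 86.]
wrist keyhole 0.62 [492.2 318.1  -2.7] [ 81. 156.]
wrist lockbox 0.91 [ 5.075e+02 -5.130e+01  1.000e-01] [308. 144.]
wrist lockbox 0.55 [491.4 313.6  64.7] [ 51. 163.]
```

View pics/w1.png

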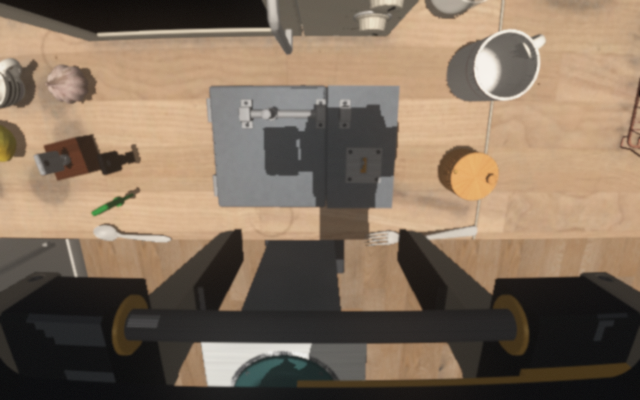

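```bash
python3 - <<'E'
from h import *
i=viewer.camera_info("wrist")
C=np.array([atz(i,p,80)[:2] for p in [(210,87),(398,87),(391,208),(219,207)]]);print(C.round(1),C.mean(0))
for a,b in((0,1),(3,2),(3,0),(2,1)):
    d=C[b]-C[a];print(np.degrees(np.arctan2(d[1],d[0])).round(2),np.linalg.norm(d).round(1))
P=[(345,149),(382,149),(382,184),(345,184)];print(np.mean([atz(i,p,86) for p in P],0),atz(i,(364,166),86))
print(atz(i,(266,111),130))
# closer view of knob+keyhole
robot.movep([420,-75,190],down(0))
look("wrist",["bolt_knob","keyhole"],"w2.png"); print(robot.observe()["t"])
E
```

```text
[[ 587.4   67.6]
 [ 586.7 -167.3]
 [ 428.8 -167.4]
 [ 430.4   69.2]] [508.32708886 -49.4462863 ]
-90.17 234.9
-90.39 236.6
-0.58 157.0
0.05 158.0
[ 487.03870297 -126.64765776   86.        ] [ 488.01998173 -127.22513383   86.        ]
[557.53237959  -9.91654376 130.        ]
wrist keyhole 0.93 [ 490.5 -127.1   81.4] [380. 121.]
4.3417
```

View pics/w2.png

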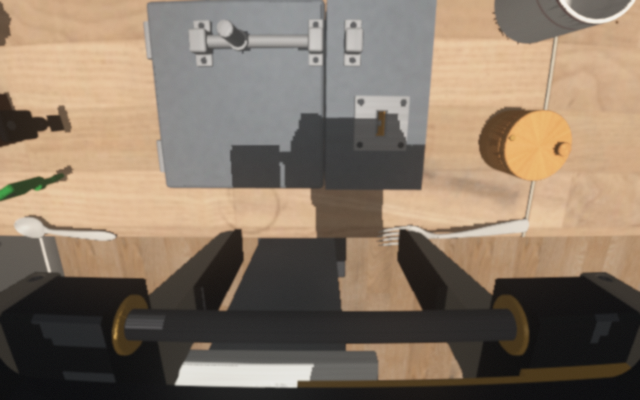

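The knob top is at (226,28), the keyhole slot at (381,123), and the plate spans (355,95) to (409,150).

```bash
python3 - <<'E'
from h import *
i=viewer.camera_info("wrist")
print(atz(i,(226,28),130),atz(i,(381,123),86))
A=atz(i,(168,187),80);B=atz(i,(421,188),80);d=B-A;print(A,B,np.degrees(np.arctan2(d[1],d[0])))
im=cv2.imread('pics/w2.png'); 
P=[(355,95),(408,96),(410,150),(355,150)];W=np.array([atz(i,p,86) for p in P]);print(W.round(1),W.mean(0))
k=im[85:165,335:425]; cv2.imwrite('pics/k.png',cv2.resize(k,None,fx=6,fy=6,interpolation=cv2.INTER_CUBIC))
E
```

```text
[555.12526254 -10.6065571  130.        ] [ 490.14035196 -127.06353474   86.        ]
[432.24151793  67.64188188  80.        ] [ 431.21192401 -168.50473968   80.        ] -90.24980671761206
[[ 513.2 -104.    86. ]
 [ 512.7 -149.    86. ]
 [ 467.1 -153.8   86. ]
 [ 466.9 -105.3   86. ]] [ 489.93869565 -128.03770546   86.        ]
```

View pics/k.png

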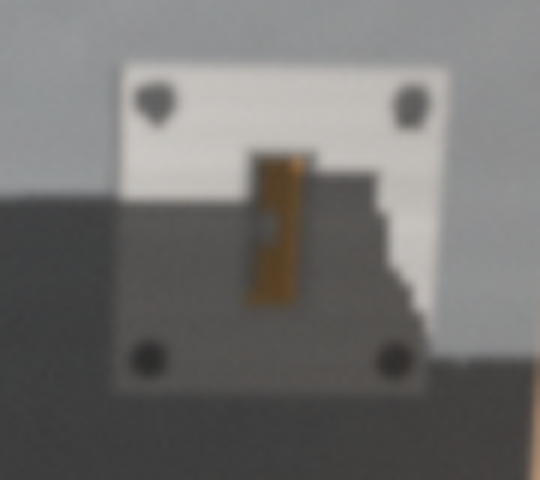

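```bash
python3 - <<'E'
from h import *
i=viewer.camera_info("top"); j=viewer.camera_info("scene")
print("top cam",ray(i,(339,163))[0],"scene cam",ray(j,(297,200))[0])
def tri(L):
    A=np.zeros((3,3));b=np.zeros(3)
    for o,d in L:
        d=d/np.linalg.norm(d);M=np.eye(3)-np.outer(d,d);A+=M;b+=M@o
    return np.linalg.solve(A,b)
print(tri([ray(i,(339,163)),ray(j,(297,200))]),tri([ray(i,(339,163)),ray(j,(296,160))]))
for z in(60,150,250): print(z,atz(i,(339,163),z))
for p in [(555,-10.5,102),(548,-60,102)]:
    print(kin.ik(p,down(-.004)))
for yaw in(-.004,-.004-np.pi/2,np.pi-.004,np.pi/2-.004): print(yaw,kin.ik((490,-127,98),down(yaw)))
E
```

```text
top cam [436.63697422   8.6685814  994.54566455] scene cam [-71.97251801 844.15152035 628.55107004]
[636.44396104 -28.39144716  54.85316759] [613.99797571 -15.52133622 205.49770112]
60 [629.09266391 -32.41562721  60.        ]
150 [610.55851119 -28.45907494 150.        ]
250 [589.96500817 -24.06290574 250.        ]
[ 0.40567577  0.53257221 -0.57139009  1.89666803  0.38407667  0.82246762
 -1.94329891]
[ 0.47600338  0.51960738 -0.54324668  1.90718763  0.36137929  0.81241382
 -1.83589959]
-0.004 [ 0.5898433   0.44664386 -0.48846657  2.01814579  0.30309501  0.74655064
 -1.65754092]
-1.5747963267948966 [-0.17048172  0.40950274  0.43561118  2.06724658 -0.25878854  0.71617927
 -2.71546047]
3.137592653589793 [ 0.95875216  0.62869213 -0.98913185  1.9975062   0.68411862  0.89068997
  1.16349688]
1.5667963267948966 [ 0.75713786  0.50331079 -0.70257372  2.00820937  0.45467246  0.78905721
 -0.21669647]
```

```bash
python3 - <<'E'
from h import *
r=down(-.004)
grip(0.45,30)
robot.movep([551,-10.5,165],r); robot.servo_line([551,-10.5,103],150)
print(robot.observe()["contact_force"]); grip(0.0,30); s=robot.observe(); print(s["grip_width"],s["grip_force"],s["tcp_pos"],s["contact_force"])
y=-10.5-28; robot.servo_line([551,y,103],60)
for k in range(12):
    f=robot.observe()["contact_force"]; print(y,robot.observe()["tcp_pos"].round(1),f.round(1))
    if f[1]>12: break
    y-=3; robot.servo_line([551,y,103],40)
print(robot.observe()["t"])
E
```

```text
[ 0.97903397 -0.11630843  0.24011844]
0.12383816653319224 30.000837743282318 [551.29552501 -10.42332625 103.45408582] [ 0.03921637 -0.50220982  3.88421505]
-38.5 [551.2 -40.6 103.4] [-1.1 -0.5  7.1]
-41.5 [551.2 -42.9 103.4] [-0.9  1.1  7.7]
-44.5 [551.1 -45.7 103.4] [-1.4  0.7  5.3]
-47.5 [551.1 -48.7 103.4] [-2.5  1.4  7. ]
-50.5 [551.1 -51.7 103.4] [-1.9  1.1  5.8]
-53.5 [551.1 -54.7 103.4] [-2.   1.5  5.9]
-56.5 [551.1 -54.9 103.4] [-1.7  6.7  5.5]
-59.5 [551.1 -55.  103.4] [-2.5 11.5  6. ]
-62.5 [551.1 -55.1 103.4] [-1.6 17.7  5.5]
9.5833
```

The bolt hit its stop at y≈-55, about 44.5 mm of travel. Next: release, then look at the key.

```bash
python3 - <<'E'
from h import *
r=down(-.004)
grip(0.4,20); robot.servo_line([551,-54,170],200)
robot.movep([430,150,260],r)
robot.movep([400,310,210],down(0))
print(robot.observe()["t"],robot.observe()["joints"].round(2))
im,i=look("wrist",["key_handle","key","key_stand"],"w3.png")
for yaw in (.17,.17+np.pi): print(kin.ik((490,316,48),down(yaw)))
E
```

```text
12.3333 [-0.03  0.36 -0.83  1.91  0.31  1.01 -2.57]
wrist key_handle 0.74 [423.3 241.1  57.8] [385. 166.]
wrist key_handle 0.64 [491.3 232.   59.4] [398.  97.]
wrist key_handle 0.55 [489.8 315.7  67.1] [313.  99.]
wrist key 0.95 [491.  227.1   0.7] [390. 100.]
wrist key 0.84 [489.2 311.4   8.9] [317. 101.]
wrist key 0.83 [4.229e+02 2.441e+02 3.000e-01] [373. 158.]
wrist key_stand 0.89 [494.1 314.9  -5.4] [315.  97.]
wrist key_stand 0.19 [508.9 -49.1  -3.7] [612.  89.]
[-0.11476452  0.70168231 -0.69199469  1.84586141  0.60154551  0.81512016
 -2.51979158]
[ 0.21867573  1.12921094 -1.33695622  1.82701477  1.1819425   1.25459789
  0.24793884]
```

View pics/w3.png

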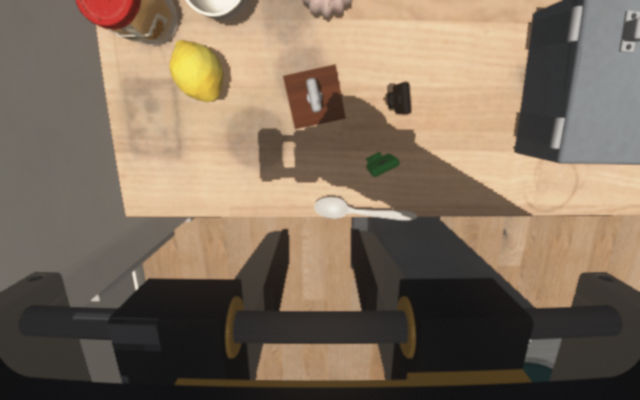

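```bash
python3 - <<'E'
from h import *
i=viewer.camera_info("wrist")
C=np.array([atz(i,p,36)[:2] for p in [(284,76),(335,66),(345,120),(295,128)]]);print(C.round(1),C.mean(0))
for a,b in((0,1),(3,2),(3,0),(2,1)):
    d=C[b]-C[a];print(np.degrees(np.arctan2(d[1],d[0])).round(2),np.linalg.norm(d).round(1))
im=cv2.imread('pics/w3.png')[55:140,270:360]; cv2.imwrite('pics/k3.png',cv2.resize(im,None,fx=7,fy=7,interpolation=cv2.INTER_CUBIC))
E
```

```text
[[514.5 345.7]
 [524.  292.8]
 [469.6 281.7]
 [461.3 335.4]] [492.35013229 313.91949204]
-79.76 53.7
-81.3 54.3
10.9 54.1
11.53 55.6
```

View pics/k3.png

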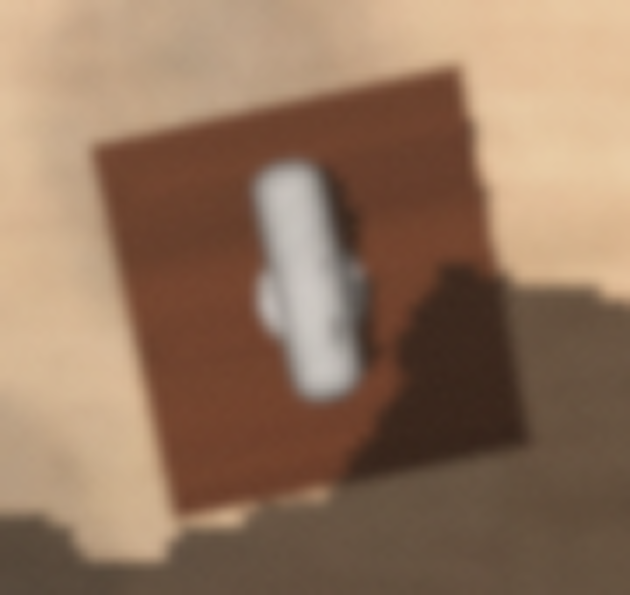

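The handle's top centre is at about (313.9,95.3), with the handle and block at yaw ≈10.3°. I'll grasp it half a turn round, so joint 7 has room for the later turn.

```bash
python3 - <<'E'
from h import *
i=viewer.camera_info("wrist"); h=atz(i,(313.9,95.3),86); print("handle",h)
x,y=h[:2]; r=down(.18+np.pi)
grip(0.4,50)
robot.movep([x-40,y-30,230],r); print(robot.observe()["t"],robot.observe()["joints"].round(2))
robot.movep([x,y,130],r); robot.servo_line([x,y,50],120)
robot.hold(.2); s=robot.observe(); print(s["tcp_pos"],s["contact_force"],s["wrist_torque"])
grip(0.0,50); robot.hold(.3); s=robot.observe(); print(s["tcp_pos"],s["contact_force"],s["wrist_torque"],s["grip_width"]*92,s["grip_force"],s["t"],s["joints"].round(2))
E
```

```text
handle [492.58271322 313.9086226   86.        ]
15.4 [ 0.32  0.64 -1.31  1.82  0.66  1.22  0.56]
[492.96735282 314.20864731  50.73858972] [ 0.84040689 -0.84343374 -0.54669516] [ 0.07292884 -0.14420293  0.01606736]
[492.62840138 313.93618801  50.03992038] [0.19493845 0.43504754 0.97449541] [ 0.00329402 -0.12492489 -0.00622023] 8.912516636529139 50.00014901161194 17.775 [ 0.1   0.88 -1.04  1.83  0.91  1.    0.42]
```

```bash
python3 - <<'E'
from h import *
x,y=492.58,313.91; r=down(np.pi-.005)
robot.servo_line([x,y,110],120); robot.servo_line([x,y,200],300)
robot.movep([490,100,215],r); robot.movep([490.1,-127.4,180],r); robot.servo_line([490.1,-127.4,133],120)
robot.hold(.3); s=robot.observe(); print(s["t"],s["tcp_pos"],s["contact_force"].round(2),s["wrist_torque"].round(3),s["grip_width"]*92,s["joints"].round(2))
b=s["contact_force"]
for z in (130,127,124,121,118):
    robot.servo_line([490.1,-127.4,z],30); s=robot.observe(); f=s["contact_force"]-b; print(z,s["tcp_pos"].round(1),f.round(1),s["wrist_torque"].round(3))
    if f[2]>6: break
print(s["t"])
look("wrist",["key_handle","keyhole"],"w4.png")
E
```

```text
21.5 [ 490.36836317 -127.53201315  133.47409225] [ 0.19 -0.25 -0.73] [ 0.058 -0.126  0.002] 8.859420392449596 [ 1.1   0.71 -1.23  1.97  0.79  1.05  1.07]
130 [ 490.  -127.5  129.8] [-0.2  0.3  0.2] [ 0.028 -0.177 -0.054]
127 [ 489.9 -127.4  126.8] [0.2 0.2 1.1] [ 0.041 -0.08   0.004]
124 [ 490.  -127.4  123.8] [-0.4  1.   0.3] [ 0.023 -0.126  0.029]
121 [ 490.1 -127.4  120.8] [-0.4 -0.5  0.8] [ 0.07  -0.161  0.011]
118 [ 490.1 -127.4  117.8] [-0.3  0.6  0.4] [ 0.025 -0.175  0.022]
22.75
wrist key_handle 0.95 [ 488.9 -128.5  137. ] [317. 256.]
wrist keyhole 0.8 [ 489.2 -125.6   82.1] [322. 221.]
```

View pics/w4.png

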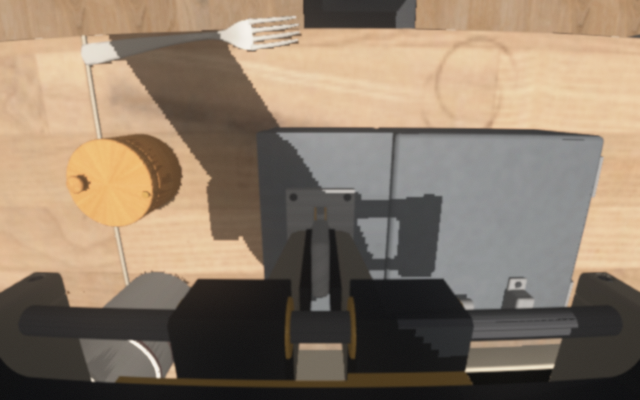

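The tip is about 10 mm inside the slot with no resistance, and the handle is centred over the plate (320,200). Now to push past the pins.

```bash
python3 - <<'E'
from h import *
x,y=490.1,-127.4; r0=np.pi-.005
b=robot.observe()["contact_force"][2]; z=118; n=0
for k in range(40):
    s=robot.observe(); f=s["contact_force"]-0; tz=s["tcp_pos"][2]
    print(z,s["tcp_pos"].round(1),f.round(1),s["wrist_torque"].round(2),round(s["grip_width"]*92,1),round(s["t"],1))
    if s["t"]>48 or tz<99.5 and f[2]>10: break
    if f[2]<15: z-=1.5; robot.servo_line([x,y,z],25)
    else:
        if tz<100.8 and n>=2: break
        n+=1
        for a,dx in((.052,1),(-.052,-1),(0,0)):
            robot.servo_line([x+dx,y,z],20,rotation=down(r0+a))
            if robot.observe()["contact_force"][2]<6: break
        if n>4: break
E
```

```text
118 [ 490.2 -127.4  118. ] [-0.   0.2  0.2] [ 0.11 -0.11 -0.04] 8.5 22.9
116.5 [ 490.1 -127.4  116.4] [-0.5  0.6 -0.6] [ 0.04 -0.15 -0.03] 8.6 23.1
115.0 [ 490.1 -127.4  114.9] [0.2 0.1 0. ] [ 0.03 -0.08  0.  ] 8.4 23.4
113.5 [ 490.2 -127.7  113.6] [-0.1 -0.5  0.4] [-0.23 -0.17  0.  ] 8.6 23.6
112.0 [ 490.3 -128.1  112.2] [-0.6 -3.   2.8] [-0.65  0.05  0.02] 8.7 23.9
110.5 [ 490.2 -128.   110.5] [-0.2 -3.3  1.4] [-0.88 -0.17  0.01] 8.9 24.1
109.0 [ 490.  -128.   108.6] [ 1.7 -3.9 -1.1] [-1.08 -0.41 -0.02] 8.9 24.4
107.5 [ 490.3 -127.8  107.8] [-0.7 -4.   5.4] [-1.18  0.1   0.01] 8.3 24.6
106.0 [ 490.2 -127.   106.4] [-1.1 -3.   5.2] [-0.79  0.1   0.05] 8.8 24.9
104.5 [ 489.9 -127.1  104.3] [-0.5 -2.3  0.2] [-0.61 -0.13  0.04] 8.7 25.1
103.0 [ 490.2 -127.2  102.8] [ 0.1 -2.2  0. ] [-0.6  -0.39 -0.06] 8.6 25.4
101.5 [ 490.2 -127.2  101.3] [ 1.7 -2.9 -1.7] [-0.49 -0.5   0.01] 8.4 25.6
100.0 [ 490.2 -127.3  100.1] [-0.2 -1.4  1.4] [-0.5  -0.2  -0.01] 8.5 25.9
98.5 [ 490.3 -127.2   99.8] [-3.4 -2.  14.3] [-0.61  0.92 -0.02] 8.4 26.1
97.0 [ 490.4 -127.2   99.7] [-7.9 -2.8 28. ] [-0.7   1.89  0.05] 8.7 26.4
97.0 [ 490.6 -127.3   99.7] [-6.9 -2.8 28. ] [-0.73  1.87  0.  ] 8.8 27.1
97.0 [ 490.5 -127.2   99.7] [-7.  -2.8 27.7] [-0.68  1.88 -0.03] 8.9 27.9
```

The collar is down on the plate (hard stop at TCP z 99.7). Turning clockwise now.

```bash
python3 - <<'E'
from h import *
x,y,z=490.2,-127.3,98.5; r0=np.pi-.005
robot.servo_line([x,y,z],20,rotation=down(r0)); robot.hold(.3)
for a in (.4,.8,1.2,1.5,1.62):
    robot.servo_line([x,y,z],5,rotation=down(r0-a)) if 0 else robot.movep([x,y,z],down(r0-a))
    robot.hold(.1); s=robot.observe(); M=Rn.from_rotvec(s["tcp_rot"]).as_matrix()
    print(a,round((r0-np.arctan2(M[1,0],M[0,0]))%(2*np.pi),3),s["tcp_pos"].round(1),s["contact_force"].round(1),s["wrist_torque"].round(3),round(s["grip_width"]*92,1),s["grip_force"],s["joints"].round(2)[6],round(s["t"],1))
look("wrist",["key_handle"],"w5.png")
E
```

```text
0.4 0.4 [ 490.1 -128.1   99.8] [-3.7 -3.9 16.2] [-1.09   1.037  0.017] 8.2 50.00787556171417 0.69 29.0
0.8 0.801 [ 489.7 -128.9   99.8] [-5.4 -5.2 17.8] [-1.496  1.392  0.01 ] 9.0 50.013824701309204 0.35 29.5
1.2 1.201 [ 488.9 -129.3   99.8] [-7.5 -6.2 20.3] [-1.676  1.936  0.033] 8.9 50.01984179019928 0.01 30.0
1.5 1.501 [ 488.3 -129.4   99.8] [-8.6 -6.6 21.5] [-1.724  2.358  0.068] 8.9 50.020843148231506 -0.25 30.5
1.62 1.621 [ 488.  -129.4   99.8] [-9.4 -5.7 22.3] [-1.644  2.532  0.064] 8.7 50.0216406583786 -0.35 30.8
```

View pics/w5.png

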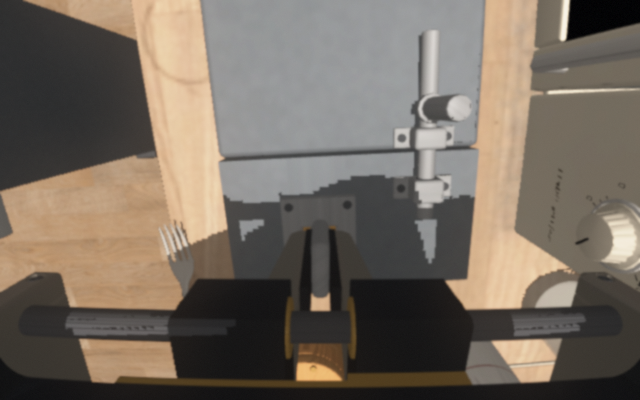

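The bolt is home against the middle staple (430,135), and the handle (320,260) has turned with the pads. The torque matches the spring at a quarter turn. I'll ease the side load, check, and hand in.

```bash
python3 - <<'E'
from h import *
robot.movep([488.4,-129,98.3],down(np.pi-.005-1.65)); robot.hold(.5)
t=[];
for _ in range(8): robot.hold(.05); s=robot.observe(); t.append(np.r_[s["contact_force"],s["wrist_torque"][2]])
M=Rn.from_rotvec(s["tcp_rot"]).as_matrix(); print(np.mean(t,0).round(3),s["tcp_pos"],M[:,2].round(3),s["grip_width"]*92,s["grip_force"],s["t"])
f=np.mean(t,0)
if f[3]>.04 and s["grip_force"]>20 and s["tcp_pos"][2]<101: print(robot.job_done())
E
```

```text
[-6.415 -2.915 20.029  0.133] [ 487.81168677 -129.56703128   99.78494717] [-0.002 -0.003 -1.   ] 8.462385106346066 50.01720070838928 32.0667
the job is handed in; nothing more can be done
None
```

I slid the bolt home to its stop, seated the key with its collar on the plate, and turned it about a quarter turn clockwise. I handed the job in at 32 s with the key still gripped at 50 N; no verdict came back, and I estimated the barrel's turn from the tool angle and torque because I couldn't read it directly.

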